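# Show the next step of the riveting job

## Robot

A 6-joint arm with a two-finger parallel gripper is mounted at the origin on the work surface. World frame = base frame: x ahead of the robot, y to its left, z up, the work surface at z = 0. Lengths are in mm, angles in rad, forces in N, time in s.
With the tool pointing down it reaches from about 350 to 875 mm from the base axis. Payload 4.2 kg.
Tool frame: the origin (TCP) lies between the finger pads, 19 mm behind the fingertips; this is the grasp point; z points along the fingers, y is the line along which they close (so a half turn about z gives the same grasp; the last joint's range is limited). The gripper opens to 85 mm and grips with 20 to 120 N. Pads are 22 mm wide; open, the fingers measure 114 mm over their backs; the gripper's body (76 mm by 85 mm) begins 54 mm behind the grasp point. The pads swing forward as they close: fully open they stand 13 mm farther back than shut.
Start: joints at [1.608, 0.385, 0.008, 0, -1.194, -0.259], TCP at [137.46, 609.675, 250.012] pointing down, gripper open.
Joint ranges: [-3.14, 3.14], [-1.21, 2.06], [-1.07, 1.41], [-3.16, 2.05], [-2.99, -0.16], [-3.1, 3.1]. Speed limits (rad/s): [2.79, 2.79, 3.14, 3.14, 3.14, 3.14].

## Interface

Orientations are given as a unit quaternion [x, y, z, w].
In Python, from bench import read_state, get_image, job_done, recognise, place_of gives the robot as it stands. The module is installed in compiled form; this text tells all that it offers.
- The arm moves only by the tool carry_out, never from a script. Its arguments are lists of equal length, an entry for each row: "slide": the shift along the tool's x, y, z in m, a list of three; "roll": the turn about the tool's z in degrees; "claw": the finger opening in m, from 0 to 0.0854. A call has 1 to 8 rows; each row is the pose to reach, as a shift and turn from the pose commanded when the call began, along the tool's axes at that moment; what a row does not reach only later rows make up. A row lasts 1/8 s, in which the tool goes at most 62.5 mm and 10.7 degrees, less where a joint would pass 70% of its speed; a pose out of reach is approached as far as the arm can. A call with a gripper value outside its range is refused whole. The fingers move at their own pace and stop on an object; the grip force is fixed at half the most. Time passes only in rows, so rows that repeat a pose let the fingers close. It gives the time, the measured TCP pose, the force, the opening and the grip force at its end, in the units of the state.
- read_state(): the state, without advancing time (a new reading comes with each control period).
- get_image(name): name is "side" or "top" or "wrist"; returns a dict with "img" (384x512x3 uint8, red, green, blue), "z_map" (384x512 float32, mm along the optical axis (not along the pixel's ray), 0 where there is no reading), "mtx" (3x3 intrinsics, pixels), "world_from_camera" (4x4, takes a point from camera to world coordinates); the wrist camera has in their place "T_tool_cam" (4x4, takes a point from camera to tool coordinates, whose origin is the TCP and whose axes are the flange's). Camera axes: x right, y up, looking along -z (the intrinsics and any distortion apply to the point x, -y, -z); pixel columns grow to the right and rows downward; lengths in mm; the calibration is good to about 2 mm. A picture is of the moment at which its call begins: read the wrist's pose just before it.
- job_done(): hands the job in; it is judged then, once.
Trained networks look in a picture, given as the dict that the camera call returned (one of the last four; its "shot" number tells which), for a name from the list of things; names that differ only in an ending like _2 or _b are one class to them, and where a whole thing is asked for, a point or a joint stands for the part that bears it (a point fixed in the world has none). Each returns a list of dicts, best first, with "conf" (0 to 1); they miss things now and then, are a little off and sometimes report something else, mostly with a low value. They report only what shows in the picture. A call takes as long as a camera call.
- recognise(picture, thing): "at" ([column, row] in pixels, amid what is visible of it).
- place_of(picture, thing): "at" ([column, row] in pixels: a listed point, or the origin of a listed thing).
The state is a dict: "clock": time; "joints": joint angles; "joint_vel": joint speeds; "joint_efforts": joint torques, N m; "position": TCP position; "ee_rot": TCP orientation; "contact_force": force on the tool from outside, world axes, zero at the start; "wrist_torque": the same for the moment, N m; "gripper_width": finger opening in mm; "grasp_force": force on a finger pad.
Only numpy, scipy, OpenCV 4.12 (cv2) and the standard library are available. Lean on these libraries where they do the work, as an engineer would, in place of code of your own. Each camera call takes 0.05 s, during which the arm holds its last target. There are 200 camera calls.

## Task

Show the apprentice the next step of the riveting job, touching nothing: first point at the one hole in the riveted strip on the vice that still has no rivet, fingers pointing straight down with their tips two or three centimetres above it, and stay there for two seconds. Then point in the same way at the top of the rivet set, the thickest of the four tools standing in the wooden block, and finish there, still pointing at it. Do not bring the fingertips down over any of the other rivets or tools.

Things in the scene. Friction and masses are not known exactly. Their poses are not given: they have to be found in the camera images.
- vice: Blue bench vice, fixed, left or right of centre. Origin on the bench under the jaw gap, x away from its handle (at x = -203, z = 85 mm), z up. It clamps a bent sheet; on this, at x = 65 mm, lies an aluminium strip 50 x 200 x 6 mm (long in y), top at z = 143 mm, with four places 44 mm apart along y (-66 to 66): three rivets and one bare hole, in varying order.
- bare_hole: The bare hole, 15 mm across and 6 mm deep, dark inside, in the strip. Origin at the centre of its mouth, level with the strip's top; z up.
- rivet1: Aluminium rivet in the strip: dome head 24 mm across and 9.5 mm high. Origin at the centre of the head's underside, on the strip's top; z up. Do not point at it.
- rivet2: A second rivet like rivet1.
- rivet3: A third rivet like rivet1.
- block: Wooden tool block, fixed, 60 x 225 x 40 mm (x, y, z), origin at the centre of its underside. Four steel tools stand loose in its sockets, 55 mm apart along y, in varying order; they stick out 70 to 82 mm above it. Nothing else on the bench stands higher than 210 mm.
- rivet_set: Rivet set: stubby round steel tool, 28 mm thick, with a dished end up; loose, 100 mm long, its foot 10 mm above the bench. Origin at the centre of its foot, z up.
- rivet_set_top (a point): Centre of the rivet set's top, at the level of its rim, 110 mm above the bench; z up.
- centre_punch: Centre punch: 13 mm round steel rod with a conical point up, loose, 112 mm long. Origin at the centre of its foot, 10 mm above the bench, z up. Do not point at it.
- centre_punch_top (a point): The centre punch's point, 122 mm above the bench.
- pin_punch: Pin punch: 13 mm round steel rod stepped down to a 6 mm pin on top, loose, 108 mm long. Origin at the centre of its foot, 10 mm above the bench. Do not point at it.
- pin_punch_top (a point): The top of the pin, 118 mm above the bench.
- chisel: Flat chisel: 13 mm round steel rod with a flat blade 22 x 5 mm up, loose, 106 mm long. Origin at the centre of its foot, 10 mm above the bench. Do not point at it.
- chisel_top (a point): Middle of the chisel's edge, 116 mm above the bench.

How it is judged (in metres and radians):
On the way, in this order (a step that is already met when the one before it is completed fails the run):
1. pointing at the bare hole for 2 s: fingers down, tool point over the hole and just above it (horizontal distance between the grasp point and bare_hole below 0.018 m and z of the grasp point in the frame of bare_hole between 0.02 and 0.07 m and angle between the grasp point's own z axis and vertical above 2.7 rad), for 1.8 s.
2. then pointing at the top of the rivet set in the same way (horizontal distance between the grasp point and rivet_set_top below 0.018 m and z of the grasp point in the frame of rivet_set_top between 0.02 and 0.07 m and angle between the grasp point's own z axis and vertical above 2.7 rad), for 0.2 s.
At the end, for the whole second after the job is handed in: The TCP is within 18 mm horizontally of the rivet set's axis and 20 to 70 mm above its top, the fingers within about 25 degrees of straight down, and the four tools stand at rest within 10 mm of where they began (all of step 2 and distance of each of rivet_set, centre_punch, pin_punch, chisel from where it was at the start of the episode below 0.01 m and linear speed of rivet_set below 0.02 m/s); the robot touches nothing.
It fails at once if the robot touches something (contact force between any of the fingers, the arm and anything else above 0.5 N).
It fails at once if a tool is lifted or shifted by more than 10 mm (distance of any of rivet_set, centre_punch, pin_punch, chisel from where it was at the start of the episode above 0.01 m).
It fails at once if the TCP comes within 15 mm sideways and less than 60 mm above another rivet or tool (pointing at the wrong thing) ((horizontal distance between the grasp point and rivet1 below 0.015 m and z of the grasp point in the frame of rivet1 below 0.06 m) or (horizontal distance between the grasp point and rivet2 below 0.015 m and z of the grasp point in the frame of rivet2 below 0.06 m) or (horizontal distance between the grasp point and rivet3 below 0.015 m and z of the grasp point in the frame of rivet3 below 0.06 m) or (horizontal distance between the grasp point and centre_punch_top below 0.015 m and z of the grasp point in the frame of centre_punch_top below 0.06 m) or (horizontal distance between the grasp point and pin_punch_top below 0.015 m and z of the grasp point in the frame of pin_punch_top below 0.06 m) or (horizontal distance between the grasp point and chisel_top below 0.015 m and z of the grasp point in the frame of chisel_top below 0.06 m)).
It also fails if it takes over 40 s, if anything falls off the work surface, if the arm or the gripper's body presses on something with over 40 N, if the wrist force passes 120 N, or if a joint passes its speed limit or range.

## Working session

There is one attempt and no reset: what is moved stays moved. The work goes in short steps, Python scripts to look and compute and a tool call to move; the robot and the scene stay as the last step left them, time stands still between calls to the robot, and variables do not carry over. Pictures are saved under pics/ and viewed, at most 10 in all, crops included, and the job is handed in when it is done.

Besides the shell and the picture viewer there is one more tool, called as name([rows], argument=value, ...), one row to a line, values as JSON. carry_out: Moves the arm, as the interface text tells. Its arguments: {"type":"object","properties":{"slide":{"type":"array"},"roll":{"type":"array"},"claw":{"type":"array"}},"required":["slide","roll","claw"]}

```bash
mkdir -p pics; cat > h.py <<'E'
from bench import *
import numpy as np, cv2
from scipy.spatial.transform import Rotation as R
def pose(s):
    T=np.eye(4);T[:3,:3]=R.from_quat(s["ee_rot"]).as_matrix();T[:3,3]=s["position"];return T
def shot(n):
    s=read_state();p=get_image(n)
    p["W"]=pose(s)@p["T_tool_cam"] if n=="wrist" else p["world_from_camera"]
    return p
def ray(p,at):
    d=np.linalg.inv(p["mtx"])@[at[0],at[1],1];d=p["W"][:3,:3]@[d[0],-d[1],-d[2] if 0 else -1]
    return p["W"][:3,3],d
def at_z(p,at,z):
    o,d=ray(p,at);return o+d*(z-o[2])/d[2]
def at_depth(p,at):
    c,r=int(round(at[0])),int(round(at[1]))
    w=p["z_map"][max(r-1,0):r+2,max(c-1,0):c+2];w=w[w>0]
    if len(w)==0:return None
    o,d=ray(p,at);return o+d*np.median(w)
E
python3 - <<'E'
from h import *
np.set_printoptions(precision=1,suppress=True)
s=read_state();print(s["position"],pose(s)[:3,:3])
Z=dict(bare_hole=143,rivet1=143,rivet_set_top=110,centre_punch_top=122,pin_punch_top=118,chisel_top=116,block=0,vice=0)
ims=[]
for n in("top","side"):
    p=shot(n);im=p["img"][:,:,::-1].copy();ims.append(im)
    print(n,p["W"][:3,3],[k for k in p])
    for t,z in Z.items():
        for d in place_of(p,t)[:4]:
            print(t,round(d["conf"],2),np.array(d["at"]),at_z(p,d["at"],z),at_depth(p,d["at"]))
    cv2.imwrite(f"pics/{n}.png",im)
E
```

```text
[137.4 609.2 248.9] [[ 1.  -0.2 -0. ]
 [-0.2 -1.  -0. ]
 [ 0.   0.  -1. ]]
top [480.3   5.1 940.3] ['img', 'z_map', 'mtx', 'world_from_camera', 'shot', 'W']
bare_hole 0.62 [175.6 164.4] [598.1 144.6 143. ] [598.8 145.4 138.3]
rivet1 0.69 [130.9 170.5] [584.2 230.5 143. ] [583.1 228.2 151.2]
rivet1 0.62 [109.6 169.7] [584.8 271.7 143. ] [583.7 269.  151.1]
rivet1 0.44 [155.2 163.6] [598.8 184.1 143. ] [597.5 182.3 151.3]
rivet_set_top 0.54 [353.6 227.1] [ 484.8 -209.7  110. ] [ 484.9 -210.9  105.6]
centre_punch_top 0.48 [330.8 235.3] [ 467.7 -161.8  122. ] [ 466.4 -178.5   40. ]
pin_punch_top 0.74 [329.9 234.6] [ 469.  -160.8  118. ] [ 467.9 -176.2   41.5]
pin_punch_top 0.6 [408.2 213. ] [ 515.2 -316.3  118. ] [ 518.6 -347.5   38.2]
chisel_top 0.45 [381.7 223.4] [ 493.4 -264.1  116. ] [ 493.4 -264.4  115.1]
block 0.92 [352.8 226.3] [ 487.2 -236.4    0. ] [ 486.4 -209.2  105.7]
vice 0.7 [160.3 202.8] [530.6 201.    0. ] [523.4 173.2 133.8]
side [ 159.4 -496.8  740.7] ['img', 'z_map', 'mtx', 'world_from_camera', 'shot', 'W']
bare_hole 0.29 [189.6 129.7] [578.  270.3 143. ] [575.4 265.5 146.7]
rivet1 0.65 [195.4 194.5] [459.7  69.7 143. ] [505.5 156.2  51.7]
rivet1 0.59 [214.8 141.8] [595.6 189.8 143. ] [590.2 181.3 150.4]
rivet1 0.55 [200.1 134.3] [586.5 237.5 143. ] [581.5 228.9 150. ]
rivet1 0.38 [189.7 129.3] [579.1 271.5 143. ] [575.7 265.2 147.9]
rivet_set_top 0.55 [300.8 282.7] [ 490.5 -210.1  110. ] [ 491.8 -208.9  107.5]
rivet_set_top 0.52 [273.  299.8] [ 430. -204.  110.] [ 459.7 -171.9   40.8]
centre_punch_top 0.56 [273.9 265.9] [ 472.6 -158.3  122. ] [533.9 -92.    1. ]
pin_punch_top 0.59 [355.8 317.5] [ 507.1 -320.4  118. ] [ 509.2 -319.4  114.2]
chisel_top 0.59 [327.4 298.7] [ 499.  -265.3  116. ] [ 498.5 -265.6  116.8]
block 0.86 [305.7 322.9] [ 491.1 -232.     0. ] [ 472.7 -246.7   41. ]
vice 0.77 [194.8 192.7] [534.1 211.7   0. ] [505.2 157.1  57.1]
```

```bash
python3 - <<'E'
import cv2,numpy as np
a=cv2.imread("pics/top.png")[110:290,80:300];b=cv2.imread("pics/top.png")[180:270,300:440]
a=cv2.resize(a,(480,393),interpolation=3);b=cv2.resize(b,(300,193),interpolation=3)
o=np.zeros((393,780,3),np.uint8);o[:,:480]=a;o[:193,480:]=b
cv2.imwrite("pics/crop1.png",o)
E
```

```text
(no output)
```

View pics/crop1.png

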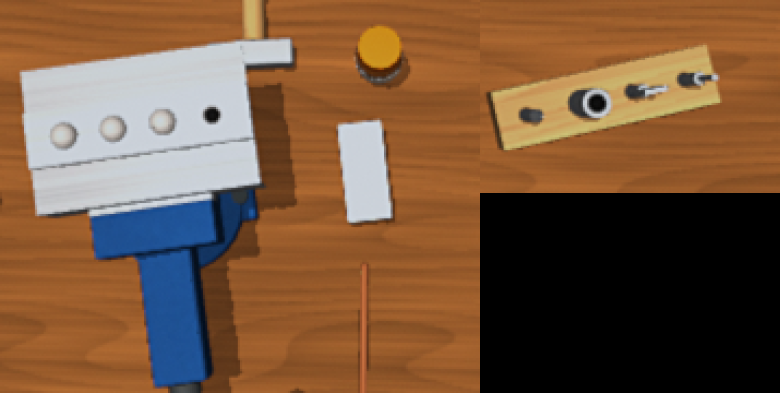

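The crop shows the bare hole at image (176.7, 162), to the right of the three domes. The rivet set is at (354.6, 227.6), second from the left in the block. Both agree with the networks. Next I'll work out the approach.

```bash
python3 - <<'E'
from h import *
s=read_state();T=pose(s);print(T[:3,:3].round(4))
print(T[:3,:3].T@(np.array([598,145,270])-T[:3,3]))
E
```

```text
[[ 0.9755 -0.22   -0.    ]
 [-0.22   -0.9755  0.    ]
 [-0.     -0.     -1.    ]]
[551.49966862 352.00286585 -20.0027572 ]
```

carry_out([
  [0, 0, -0.02],
  [0.045, 0.03, -0.02],
  [0.09, 0.06, -0.02],
  [0.135, 0.09, -0.02],
  [0.18, 0.12, -0.02],
  [0.225, 0.15, -0.02],
  [0.27, 0.176, -0.02],
  [0.276, 0.176, -0.02],
], roll=[0, 0, 0, 0, 0, 0, 0, 0], claw=[0, 0, 0, 0, 0, 0, 0, 0])

```text
clock: 1.9
position: [369.6, 375.1, 270.3]
ee_rot: [0.994, -0.113, 0.0, -0.0]
contact_force: [0.3, -0.1, -0.3]
gripper_width: -0.0
grasp_force: 0.0
```

carry_out([
  [0.045, 0.03, 0],
  [0.09, 0.06, 0],
  [0.135, 0.09, 0],
  [0.18, 0.12, 0],
  [0.225, 0.15, 0],
  [0.26, 0.17, 0],
  [0.275, 0.176, 0],
  [0.275, 0.176, 0],
], roll=[0, 0, 0, 0, 0, 0, 0, 0], claw=[0, 0, 0, 0, 0, 0, 0, 0])

```text
clock: 2.9
position: [597.8, 145.3, 269.5]
ee_rot: [0.994, -0.111, -0.0, 0.0]
contact_force: [-0.2, -0.8, -0.3]
gripper_width: 0.2
grasp_force: 0.0
```

```bash
cat > look.py <<'E'
from h import *
import sys
np.set_printoptions(precision=1,suppress=True)
p=shot("wrist");s=read_state();print(s["position"],s["clock"],s["gripper_width"],s["contact_force"]);T=pose(s)
for a in sys.argv[2:]:
    t,z=a.split("=")
    for d in place_of(p,t)[:4]:
        w=at_z(p,d["at"],float(z));print(t,round(d["conf"],2),np.array(d["at"]),w,at_depth(p,d["at"]),"tool",T[:3,:3].T@(w-T[:3,3]))
cv2.imwrite(f"pics/{sys.argv[1]}.png",p["img"][:,:,::-1])
E
python3 look.py w1 bare_hole=143 rivet1=143
```

```text
[597.2 145.8 269.6] 2.95 -0.1333546805804942 [ 0.2 -0.1 -0.4]
bare_hole 0.7 [260.8 185.8] [601.6 143.4 143. ] [599.9 143.7 137.4] tool [  4.9   1.4 126.6]
bare_hole 0.28 [217.6 200.7] [596.3 186.2 143. ] [598.6 184.5 150.3] tool [ -9.7 -39.2 126.6]
rivet1 0.87 [217.5 202.2] [594.8 186.7 143. ] [597.4 184.9 150.7] tool [-11.2 -39.3 126.7]
rivet1 0.64 [137.4 234.8] [579.2 272.3 143. ] [582.3 267.8 150.8] tool [ -45.2 -119.4  126.7]
rivet1 0.62 [173.7 215.1] [591.4 231.  143. ] [593.9 228.1 150.2] tool [-24.3 -81.8 126.7]
```

View pics/w1.png

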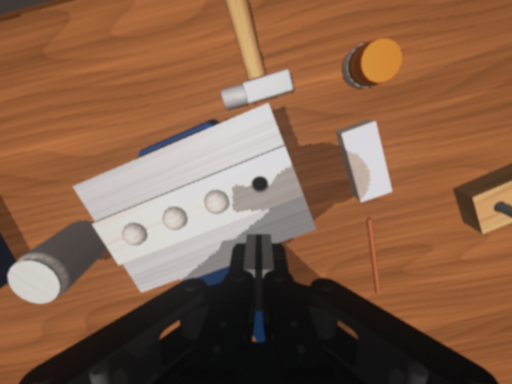

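The wrist picture shows the dark hole at (260, 184), with domes at (217, 202), (174, 218) and (134, 234). The network's (260.8, 185.8) fits that. I'll descend to about 45 mm above the hole (TCP) and hold there.

carry_out([
  [0.005, 0.0015, 0],
  [0.005, 0.0015, 0.03],
  [0.005, 0.0015, 0.06],
  [0.005, 0.0015, 0.08],
  [0.005, 0.0015, 0.08],
  [0.005, 0.0015, 0.08],
  [0.005, 0.0015, 0.08],
  [0.005, 0.0015, 0.08],
], roll=[0, 0, 0, 0, 0, 0, 0, 0], claw=[0, 0, 0, 0, 0, 0, 0, 0])

```text
clock: 4.05
position: [602.4, 142.7, 191.0]
ee_rot: [0.994, -0.111, 0.001, -0.0]
contact_force: [0.4, 0.4, 0.3]
gripper_width: -0.1
grasp_force: 0.0
```

```bash
python3 look.py w2 bare_hole=143 rivet1=143
```

```text
[602.3 142.7 190.7] 4.1 -0.0018968105950040199 [ 0.3  0.4 -0. ]
bare_hole 0.84 [256.8 227.1] [602.7 145.  143. ] [599.9 145.7 137. ] tool [-0.1 -2.4 47.7]
rivet1 0.97 [197.6 247.9] [596.4 187.9 143. ] [600.3 185.1 151. ] tool [-15.8 -42.8  47.7]
rivet1 0.86 [141.9 270.2] [588.  231.2 143. ] [592.1 226.6 150.6] tool [-33.5 -83.2  47.8]
rivet1 0.78 [ 90.4 290.3] [580.2 273.3 143. ] [584.1 267.6 149.7] tool [ -50.3 -122.6   47.8]
```

View pics/w2.png

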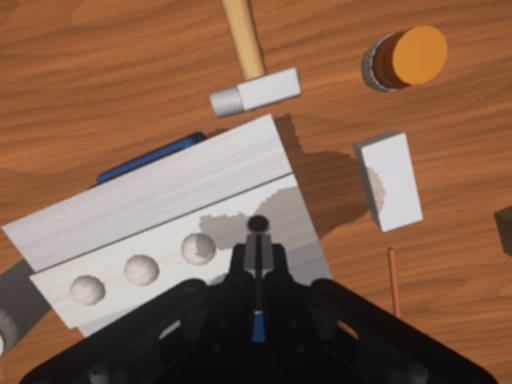

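The hole at (258, 223) sits directly ahead of the fingertips and is within about 3 mm of the tool axis. I'll lower 3 mm and hold.

carry_out([
  [0, -0.001, 0.003],
  [0, -0.001, 0.003],
  [0, -0.001, 0.003],
  [0, -0.001, 0.003],
  [0, -0.001, 0.003],
  [0, -0.001, 0.003],
  [0, -0.001, 0.003],
  [0, -0.001, 0.003],
], roll=[0, 0, 0, 0, 0, 0, 0, 0], claw=[0, 0, 0, 0, 0, 0, 0, 0])

```text
clock: 5.2
position: [602.3, 143.5, 187.1]
ee_rot: [0.994, -0.111, 0.0, -0.0]
contact_force: [-0.1, -0.4, -0.1]
gripper_width: 0.1
grasp_force: 0.0
```

carry_out([
  [0, 0, 0],
  [0, 0, 0],
  [0, 0, 0],
  [0, 0, 0],
  [0, 0, 0],
  [0, 0, 0],
  [0, 0, 0],
  [0, 0, 0],
], roll=[0, 0, 0, 0, 0, 0, 0, 0], claw=[0, 0, 0, 0, 0, 0, 0, 0])

```text
clock: 6.2
position: [602.3, 143.5, 187.0]
ee_rot: [0.994, -0.111, -0.0, 0.0]
contact_force: [0.5, -0.6, -0.3]
gripper_width: 0.1
grasp_force: 0.0
```

carry_out([
  [0, 0, 0],
  [0, 0, 0],
  [0, 0, 0],
  [0, 0, -0.03],
  [0, 0, -0.06],
  [0, 0, -0.08],
  [0, 0, -0.08],
  [0, 0, -0.08],
], roll=[0, 0, 0, 0, 0, 0, 0, 0], claw=[0, 0, 0, 0, 0, 0, 0, 0])

```text
clock: 7.2
position: [601.7, 143.4, 265.8]
ee_rot: [0.994, -0.111, -0.001, 0.0]
contact_force: [-0.9, -0.4, -0.4]
gripper_width: 0.1
grasp_force: 0.0
```

```bash
python3 - <<'E'
from h import *
s=read_state();T=pose(s);print(s["position"],s["clock"],s["joints"])
print(T[:3,:3].T@(np.array([487,-210,250])-T[:3,3]))
E
```

```text
[601.70669957 143.38519643 265.79301762] 7.2 [ 4.94953939e-01  3.64745630e-01  1.77411817e-02 -6.56071229e-04
 -1.22567987e+00  8.54038012e-01]
[-34.04383008 369.95755657  16.14209878]
```

carry_out([
  [-0.005, 0.055, 0],
  [-0.01, 0.11, 0],
  [-0.015, 0.165, 0],
  [-0.02, 0.22, 0],
  [-0.025, 0.275, 0],
  [-0.03, 0.33, 0],
  [-0.034, 0.37, 0],
  [-0.034, 0.37, 0],
], roll=[0, 0, 0, 0, 0, 0, 0, 0], claw=[0, 0, 0, 0, 0, 0, 0, 0])

```text
clock: 8.2
position: [486.1, -211.9, 265.5]
ee_rot: [0.994, -0.113, -0.001, -0.0]
contact_force: [0.0, 0.2, -0.1]
gripper_width: -0.1
grasp_force: 0.0
```

```bash
python3 look.py w3 rivet_set_top=110 centre_punch_top=122 pin_punch_top=118 chisel_top=116
```

```text
[ 486.8 -210.8  265.7] 8.25 0.09645869013627903 [0.4 0.6 0.1]
rivet_set_top 0.72 [260.4 183.2] [ 483.6 -212.2  110. ] [ 482.1 -211.9  104.9] tool [ -2.4   2.1 155.7]
rivet_set_top 0.62 [225.6 177.9] [ 497.  -178.8  110. ] [ 479.5 -166.1   39.2] tool [  3.3 -33.5 155.7]
rivet_set_top 0.37 [331.4 124.3] [ 525.9 -291.9  110. ] [ 515.7 -308.    39. ] tool [ 56.6  70.3 155.6]
centre_punch_top 0.69 [210.8 210.2] [ 470.5 -157.5  122. ] [ 469.8 -157.   120.1] tool [-27.4 -48.4 143.8]
pin_punch_top 0.75 [295.6 144.2] [ 516.3 -254.1  118. ] [ 502.9 -260.9   45. ] tool [ 38.8  35.6 147.6]
pin_punch_top 0.67 [363.2 133.4] [ 512.  -318.1  118. ] [ 511.7 -318.6  116.4] tool [ 48.9  99.  147.6]
chisel_top 0.85 [308.5 161.5] [ 496.5 -263.5  116. ] [ 496.2 -263.6  115.1] tool [ 21.5  49.2 149.7]
```

View pics/w3.png

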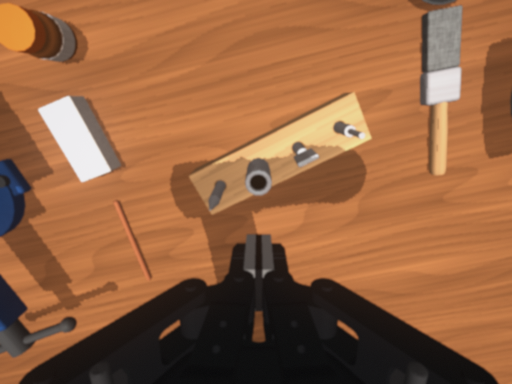

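The rivet set's dished top is at (258, 181), the thickest tool. It lies halfway between the centre punch and the chisel, at (483.5, -211). I'll descend onto it.

carry_out([
  [-0.002, 0.001, 0],
  [-0.002, 0.001, 0.03],
  [-0.002, 0.001, 0.06],
  [-0.002, 0.001, 0.085],
  [-0.002, 0.001, 0.1],
  [-0.002, 0.001, 0.11],
  [-0.002, 0.001, 0.11],
  [-0.002, 0.001, 0.11],
], roll=[0, 0, 0, 0, 0, 0, 0, 0], claw=[0, 0, 0, 0, 0, 0, 0, 0])

```text
clock: 9.45
position: [486.2, -210.6, 157.9]
ee_rot: [0.994, -0.111, 0.001, 0.0]
contact_force: [-0.3, -0.6, 1.2]
gripper_width: -0.3
grasp_force: 0.0
```

carry_out([
  [0, 0, 0],
  [0, 0, 0],
  [0, 0, 0],
  [0, 0, 0],
], roll=[0, 0, 0, 0], claw=[0, 0, 0, 0])

```text
clock: 9.95
position: [485.6, -210.5, 157.1]
ee_rot: [0.994, -0.111, 0.0, 0.0]
contact_force: [0.6, 0.1, -0.8]
gripper_width: 0.3
grasp_force: 0.0
```

```bash
python3 look.py w4 rivet_set_top=110
```

```text
[ 485.6 -210.5  157. ] 10.0 -0.4062823962410238 [0.1 1.1 0.5]
rivet_set_top 0.83 [260.8 228.5] [ 484.7 -210.7  110. ] [ 482.3 -210.2  105.1] tool [-0.8  0.4 47. ]
```

View pics/w4.png

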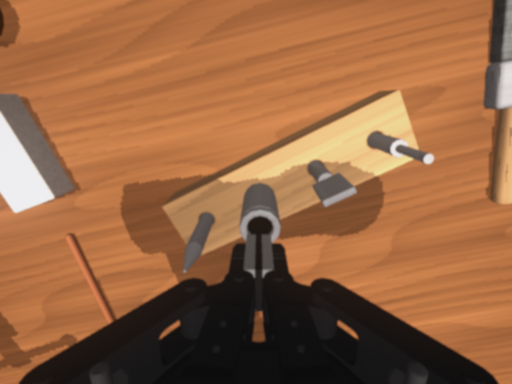

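The fingertips are over the rivet set's dish at (261, 227), 47 mm above it at the TCP and within about 1 mm sideways. All four tools are standing. Handing in.

```bash
python3 -c "from bench import *; print(job_done())"
```

```text
the job is handed in; nothing more can be done
None
```

The arm pointed at the bare hole for over 2 s, then at the top of the rivet set, where it finished with no sign of contact; the job is handed in, and no verdict came back.

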